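# Hold the grinder's wheel-guard gate open

### The arm

A 6-joint arm with a two-finger parallel gripper is mounted at the origin on the work surface. World frame = base frame: x ahead of the robot, y to its left, z up, the work surface at z = 0. Lengths are in m, angles in rad, forces in N, time in s.
With the tool pointing down it reaches from about 0.3 to 0.875 m from the base axis. Payload 6.4 kg.
Tool frame: the origin (TCP) lies at the very end of the fingers, on their centre line; the grasp point (between the pads) lies 19 mm behind it; z points along the fingers, y is the direction in which the jaws open and shut (so a half turn about z gives the same grasp; the last joint's range is limited). The gripper opens to 85 mm and grips with 20 to 120 N. Pads are 22 mm wide; open, the fingers measure 114 mm over their backs; the gripper's body (76 mm by 85 mm) begins 54 mm behind the grasp point. The pads swing forward as they close: fully open they stand 13 mm farther back than shut.
Start: joints at [-1.419, 0.181, 1.607, -0, 1.354, -0.206], TCP at [0.201, -0.539, 0.231] pointing down, gripper open.
Joint ranges: [-2.99, 2.99], [-0.89, 2.07], [0.3, 2.58], [-1.14, 4.28], [0, 2.63], [-3.12, 3.12]. Speed limits (rad/s): [2.57, 2.57, 3.01, 3.14, 3.14, 3.14].

### API

Orientations are given as a unit quaternion [w, x, y, z].
In Python, from bench import * gives the robot as it stands.
- The arm moves only by the tool arm_command, never from a script. Its argument "motion" is text: rows parted by semicolons, each of 7 numbers parted by spaces: the shift along the tool's x, y, z in units of 0.2 m (1.0 is 0.2 m), then the turn, a rotation vector about the tool's x, y, z in units of 60 degrees (1.0 is 60 degrees), then the opening, from 0 (shut) to 1 (fully open). In form: tx ty tz ax ay az grip; .... A call has 1 to 10 rows; each row shifts and turns the pose as measured when the row begins, along the tool's axes as they then stand; what a row does not reach is not made up. A row lasts 1/12 s, in which the tool goes at most 41.7 mm and 7.16 degrees, less where a joint would pass 70% of its speed; a pose out of reach is approached as far as the arm can. A call with a number of a shift or a turn outside -1 to 1 is refused whole. A call with a gripper value outside its range is refused whole. The fingers move at their own pace and stop on an object; the grip force is fixed at half the most. Time passes only in rows, so rows that do not move let the fingers close. It gives the time, the measured TCP pose, the force and the opening at its end, in the units of the state.
- get_obs(): the state, without advancing time (a new reading comes with each control period).
- camera(name): name is "scene" or "top" or "wrist"; returns a dict with "img" (384x512x3 uint8, red, green, blue), "intrinsics" (3x3 intrinsics, pixels), "pose" (4x4, takes a point from camera to world coordinates); the wrist camera has in their place "mount" (4x4, takes a point from camera to tool coordinates, whose origin is the TCP and whose axes are the flange's). Camera axes: x right, y down, z forward; pixel columns grow to the right and rows downward; lengths in m; the calibration is good to about 2 mm. A picture is of the moment at which its call begins: read the wrist's pose just before it. There is no depth.
- hand_in(): hands the job in, once; it reports no verdict.
Trained networks look in the newest picture that a camera, given by its name, has taken for a name from the list of things; names that differ only in an ending like _2 or _b are one class to them, and where a whole thing is asked for, a point or a joint stands for the part that bears it (a point fixed in the world has none). Each returns a list of dicts, best first, with "conf" (0 to 1); they miss things now and then, are a little off and sometimes report something else, mostly with a low value. They report only what shows in the picture. A call takes as long as a camera call.
- search_frame(camera, target): "box" ([left, top, right, bottom] in pixels, round what is visible of it).
The state is a dict: "time_s": time; "q": joint angles; "dq": joint speeds; "joint_efforts": joint torques, N m; "eef_pos": TCP position; "eef_rot": TCP orientation; "wrist_force": force on the tool from outside, world axes, zero at the start; "torque": the same for the moment, N m; "opening": opening from 0.0 (shut) to 1.0 (fully open).
Only numpy, scipy, OpenCV 4.12 (cv2) and the standard library are available. Lean on these libraries where they do the work, as an engineer would, in place of code of your own. Each camera call takes 0.05 s, during which the arm holds its last target.

### The job

On the bench grinder, open the clear gate of the wheel guard for a wheel check: on the guard's flat top, first squeeze the safety catch (the one near the gate's hinge) shut between the fingers, then squeeze the main catch the same way. Then take the gate by its upright handle post, swing it past its detent until it stands wide open, about square to its closed position, and finish while still holding it there by the post, since it springs shut if let go. Leave the loose things on the bench alone.

Things in the scene. Friction and masses are not known exactly. Their poses are not given: they have to be found in the camera images.
- grinder: Bench grinder, fixed. Origin on the bench under the middle of its right-hand wheel guard, a green box 240 (x) by 84 mm (y), flat deck on top at height 200 mm. x runs from the gate's free end to its hinge end, y from the gate to the blue motor. Along the deck from +x to -x: safety catch, main catch, gate's post; none rises over 48 mm above the deck. The gate closes the guard's -y side.
- gate_hinge (a point): Point on the gate's vertical hinge axis at deck height (200 mm): 125 mm along x and -42 mm along y from the grinder's origin.
- gate (a joint): Gate angle, rad: 0 closed, 1.7 end stop; opens anticlockwise seen from above, from lying along the grinder's -x to pointing along its -y. Clear pane in steel frame, 240 x 6 mm, from 35 mm up to deck height. A spring shuts it (0.2 N m closed, 0.4 wide open); a ball detent at about 0.45 to 0.75 rad needs some 0.4 N m more. The main catch bolts it shut.
- gate_handle (a point): Black upright round post on the gate's top edge, 16 mm in diameter, 48 mm tall, 205 mm from the hinge axis. Point: centre of its foot, at deck height. Pinch it from above with the finger ends about 10 mm above the foot; the post may turn in the grip.
- safety_catch (a joint): Travel of the safety catch's tab towards its fixed post, m: 0 as found, 0.012 fully squeezed. It takes about 3 N and stays where it is left. Until it is squeezed (8 mm or more) its long arm blocks the main catch.
- safety_tab (a point): Moving upright steel tab of the safety catch, 22 mm (x) by 8 mm (y), its top 45 mm above the deck. Point: centre of its foot at deck height. It slides along the grinder's -y towards its post.
- safety_post (a point): Fixed steel post of the safety catch, 22 (x) by 8 mm (y), 44 mm tall, point at the centre of its foot on the deck. Tab and post measure 46 mm over their outer faces, 34 mm when squeezed. Squeeze from above, finger ends 10 to 15 mm above the deck, one finger outside each; the post does not give, so centre the gripper on the squeezed pair (13 mm from the post's centre towards the tab).
- main_catch (a joint): Travel of the main catch's tab towards its fixed post, m: 0 as found, 0.012 fully squeezed; the gate is free from 0.009 on. It takes about 3 N, stays where it is left.
- main_tab (a point): Moving upright steel tab of the main catch, 8 mm (x) by 22 mm (y), its top 45 mm above the deck. Point: centre of its foot at deck height. It slides along the grinder's -x towards its post. Its flat hook arm (top 11 mm above the deck) reaches over the gate's top edge.
- main_post (a point): Fixed upright steel post of the main catch, 8 mm (x) by 22 mm (y), 44 mm tall, point at the centre of its foot on the deck. Same distances as in the safety catch.
- wrench: Wrench 160 mm long, lying under the gate's swing; a loose bystander, to be left alone. Origin on its underside.
- dressing_stick: Grey dressing stick 110 x 18 x 18 mm, lying under the gate's swing; a loose bystander, to be left alone. Origin on its underside.
- spare_wheel: Spare grinding wheel, 150 mm across, 22 mm thick, lying flat; a loose bystander, to be left alone. Origin on its underside.
- grease_tin: Steel tin 72 mm across, 70 mm tall; a loose bystander, to be left alone. Origin on its underside.
- screwdriver: Screwdriver lying on the bench; a loose bystander, to be left alone. Origin on its underside.
- brush: Bench brush lying on the bench; a loose bystander, to be left alone. Origin on its underside.
- steel_blank: Steel blank 90 x 50 x 12 mm; a loose bystander, to be left alone. Origin on its underside.

How it is judged:
By the outcome, as a careful person would: the job done as asked, in the order asked, and still so for the second after the job is handed in, while the arm keeps its last pose, push and grip.
It also fails if it takes over 54 s, if anything falls off the work surface, if the arm or the gripper's body presses on something with over 40 N, if the wrist force passes 120 N, or if a joint passes its speed limit or range.

## Working session

There is one attempt and no reset: what is moved stays moved. The work goes in short steps, Python scripts to look and compute and a tool call to move; the robot and the scene stay as the last step left them, time stands still between calls to the robot, and variables do not carry over. Pictures are saved under pics/ and viewed, and the job is handed in when it is done.

Besides the shell and the picture viewer there is one more tool, called in YAML: its name, and indented under it one key for each argument. arm_command: Moves the arm, as the interface text tells. Shifts and turns lie within -1 to 1; 1 stands for 0.2 m of shift or 60 degrees of turn. Its arguments: {"type":"object","properties":{"motion":{"type":"string"}},"required":["motion"]}

```bash
mkdir -p pics; ls; python3 - <<'E'
from bench import *
import cv2
o=get_obs()
for k in o: print(k,o[k])
for n in ["scene","top","wrist"]:
    c=camera(n); cv2.imwrite(f"pics/a_{n}.png",c["img"][:,:,::-1])
    print(n,c["intrinsics"],c.get("pose",c.get("mount")))
    for t in ["grinder","gate_handle","safety_tab","safety_post","main_tab","main_post","gate_hinge","gate"]:
        r=search_frame(n,t)
        print(n,t,[(round(d["conf"],2),[round(float(v)) for v in d["box"]]) for d in r[:2]])
E
```

```text
pics
time_s 0.0
q [-1.41929122e+00  1.81566624e-01  1.60804290e+00 -3.71991052e-05
  1.35380921e+00 -2.06313693e-01]
dq [-0.00061221 -0.00065693  0.00079368 -0.00017752  0.00076232 -0.00108024]
joint_efforts [ 4.82986270e-04 -4.44871724e+01 -3.51330686e+01 -2.93690946e-04
  9.26089066e-03 -1.72115517e-06]
eef_pos [ 0.2012923  -0.53799875  0.23035292]
eef_rot [-9.13194568e-04  9.84037232e-01  1.77960369e-01  6.86515864e-06]
wrist_force [ 0.06884818  0.07822958 -0.59057284]
torque [-0.0044684  -0.00932171  0.06885495]
opening 0.9984669035777176
scene [[454.87170295   0.         256.23017843]
 [  0.         454.87170295 182.81512995]
 [  0.           0.           1.        ]] [[-0.55290869  0.64806102 -0.52374507  1.2808499 ]
 [ 0.83323408  0.42731157 -0.35089284  0.52221158]
 [-0.00359764 -0.63041394 -0.77625081  1.32125368]
 [ 0.          0.          0.          1.        ]]
scene grinder [(0.81, [231, 175, 363, 304])]
scene gate_handle [(0.53, [233, 172, 301, 224])]
scene safety_tab [(0.74, [271, 201, 294, 219]), (0.19, [231, 175, 365, 301])]
scene safety_post [(0.92, [230, 169, 364,
[... 856 characters left out ...]
), (0.28, [263, 186, 283, 216])]
top gate_hinge [(0.86, [120, 124, 239, 236])]
top gate [(0.94, [204, 135, 237, 219]), (0.58, [122, 124, 240, 239])]
wrist [[271.0774443    0.         253.69880432]
 [  0.         271.0774443  195.22370472]
 [  0.           0.           1.        ]] [[ 1.22584024e-03 -9.55099967e-01 -2.96281201e-01  7.50186970e-02]
 [ 9.99998953e-01  9.42817438e-04  1.09812587e-03  5.55521798e-04]
 [-7.69480904e-04 -2.96282237e-01  9.55100122e-01 -1.42255183e-01]
 [ 0.00000000e+00  0.00000000e+00  0.00000000e+00  1.00000000e+00]]
wrist grinder []
wrist gate_handle []
wrist safety_tab []
wrist safety_post []
wrist main_tab []
wrist main_post []
wrist gate_hinge []
wrist gate []
```

```bash
python3 - <<'E'
import cv2
im=cv2.imread("pics/a_scene.png"); cv2.imwrite("pics/a_scene_c.png",cv2.resize(im[150:320,200:400],None,fx=3.5,fy=3.5,interpolation=cv2.INTER_CUBIC))
im=cv2.imread("pics/a_top.png"); cv2.imwrite("pics/a_top_c.png",cv2.resize(im[110:250,100:300],None,fx=4,fy=4,interpolation=cv2.INTER_CUBIC))
E
```

```text
(no output)
```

View pics/a_scene.png

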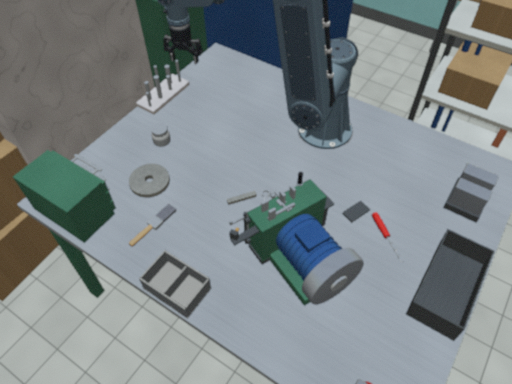

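View pics/a_top.png

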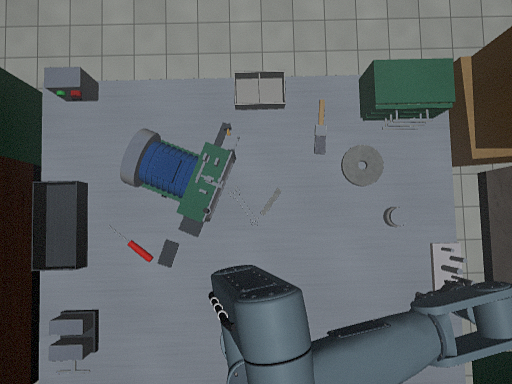

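```bash
true
```

```text
(no output)
```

View pics/a_scene_c.png

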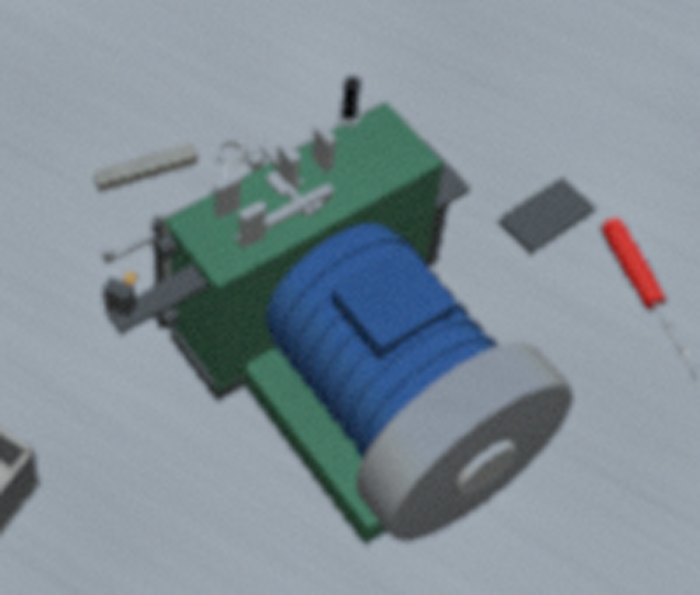

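View pics/a_top_c.png

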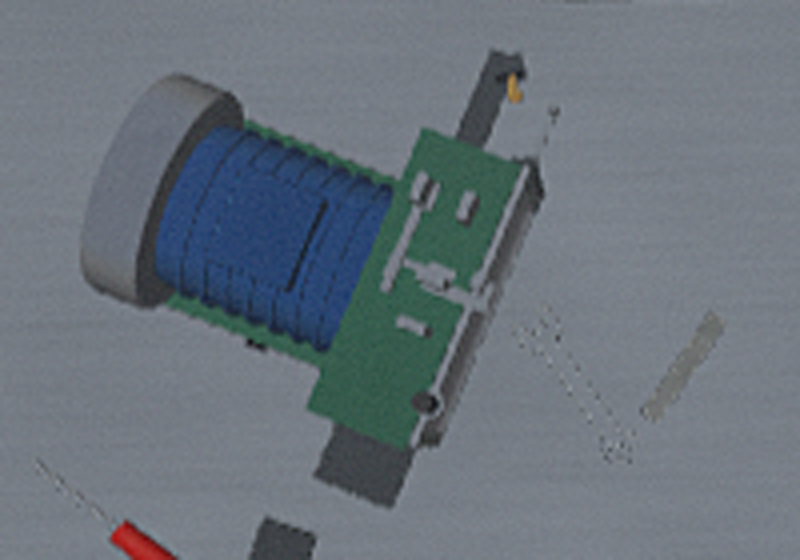

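The grinder's deck shows in both views. In the top crop its corners are near (430,128), (530,165), (413,448) and (308,410). The safety pair is near (424,190)/(467,207), the main pair near (435,275)/(413,325), and the black post near (428,402). I'll triangulate.

```bash
cat > h.py <<'E'
import numpy as np, cv2
from scipy.optimize import least_squares
from scipy.spatial.transform import Rotation as R
def ray(K,T,uv):
    d=T[:3,:3]@np.linalg.solve(K,[uv[0],uv[1],1]); return T[:3,3],d/np.linalg.norm(d)
def atz(K,T,uv,z):
    c,d=ray(K,T,uv); return c+d*(z-c[2])/d[2]
def tri(rays):
    A=np.zeros((3,3));b=np.zeros(3)
    for c,d in rays:
        P=np.eye(3)-np.outer(d,d);A+=P;b+=P@c
    x=np.linalg.solve(A,b); return x,[np.linalg.norm((np.eye(3)-np.outer(d,d))@(x-c)) for c,d in rays]
def proj(K,T,p):
    q=np.linalg.inv(T)@np.r_[p,1]; q=K@q[:3]; return q[:2]/q[2]
def tool(o):
    T=np.eye(4);w,x,y,z=o["eef_rot"];T[:3,:3]=R.from_quat([x,y,z,w]).as_matrix();T[:3,3]=o["eef_pos"];return T
E
cat > cal.py <<'E'
from bench import *
import numpy as np
def cams():
    d={}
    for n in ["scene","top"]:
        c=camera(n); d[n]=(c["intrinsics"],c["pose"],c["img"])
    return d
E
python3 - <<'E'
from h import *; from cal import *
c=cams()
import pickle; pickle.dump({k:v[:2] for k,v in c.items()},open("cal.pkl","wb"))
top={ "hm":(430,128),"hg":(528,165),"fg":(413,448),"fm":(308,410)}
sc={"hm":(222,287),"hg":(168,221),"fg":(388,103),"fm":(442,163)}
g={"hm":(.12,.042),"hg":(.12,-.042),"fg":(-.12,-.042),"fm":(-.12,.042)}
T={k:(100+v[0]/4,110+v[1]/4) for k,v in top.items()}
S={k:(200+v[0]/3.5,150+v[1]/3.5) for k,v in sc.items()}
for k in T:
    print(k,tri([ray(*c["top"][:2],T[k]),ray(*c["scene"][:2],S[k])]))
def f(p,full=False):
    r=[]
    ca,sa=np.cos(p[2]),np.sin(p[2])
    for k,(x,y) in g.items():
        P=[p[0]+ca*x-sa*y,p[1]+sa*x+ca*y,p[3]]
        r+=list(proj(*c["top"][:2],P)-T[k]); r+=list(proj(*c["scene"][:2],P)-S[k])
    return np.array(r)
s=least_squares(f,[.4,.1,-.3,.2]); print(s.x,np.round(s.fun,1))
E
```

```text
hm (array([0.66608323, 0.12745589, 0.19283579]), [np.float64(0.006106643651046235), np.float64(0.006106643651046108)])
hg (array([0.63454239, 0.05090994, 0.19196313]), [np.float64(0.006324651155754048), np.float64(0.006324651155753985)])
fg (array([0.41426586, 0.14553695, 0.19204767]), [np.float64(0.006258709928021548), np.float64(0.006258709928021563)])
fm (array([0.4478679, 0.2232341, 0.1941388]), [np.float64(0.0025710585863496535), np.float64(0.0025710585863495407)])
[ 0.54047396  0.13687242 -0.40626862  0.19232825] [-1.8  0.7 -2.1  0.4 -1.7  1.2 -2.  -0.3 -1.8  1.3 -1.8 -0.1 -0.5  0.8
 -0.8  0.1]
```

arm_command:
  motion: "0 0 -0.2 0 0 0 1; 0 0 -0.2 0 0 0 1; 0.1 -0.1 -0.15 0 0 0 1; 0.13 -0.12 -0.1 0 0 0 1; 0.15 -0.14 0 0 0 0 1; 0.15 -0.14 0 0 0 0 1; 0.15 -0.14 0 0 0 0 1; 0.15 -0.14 0 0 0 0 1; 0.15 -0.14 0 0 0 0 1; 0.15 -0.14 0 0 0 0 1"

```text
time_s: 2.28
eef_pos: [0.339, -0.2586, 0.3677]
eef_rot: [0.0, 0.985, 0.171, 0.001]
wrist_force: [1.2, 0.2, 0.5]
opening: 1.003
```

arm_command:
  motion: "0.15 -0.14 0 0 0 0 1; 0.15 -0.14 0 0 0 0 1; 0.15 -0.14 0 0 0 0 1; 0.15 -0.14 0 0 0 0 1; 0.15 -0.14 0 0 0 0 1; 0.15 -0.14 0 0 0 0 1; 0.15 -0.14 0 0 0 0 1; 0 0 0 0 0 0.1 1; 0 0 0 0 0 0.1 1; 0 0 0 0 0 0.1 1"

```text
time_s: 3.12
eef_pos: [0.4718, 0.0127, 0.3708]
eef_rot: [0.001, 1.0, 0.017, 0.006]
wrist_force: [0.1, 0.3, -0.4]
opening: 1.0
```

arm_command:
  motion: "0.12 -0.16 0 0 0 0 1; 0.12 -0.16 0 0 0 0 1; 0.12 -0.16 0 0 0 0 1; 0 -0.1 0 0 0 0.12 1; 0 0 0 0 0 0.12 1; 0 0 0 0 0 0.12 1; 0 0 0 0 0 0.08 1; 0 0 0 0 0 0 1"

```text
time_s: 3.78
eef_pos: [0.5436, 0.1382, 0.3699]
eef_rot: [-0.0, 0.975, -0.222, 0.006]
wrist_force: [-0.3, 0.1, 0.2]
opening: 1.002
```

```bash
python3 - <<'E'
from bench import *
from h import *
import pickle
o=get_obs(); c=camera("wrist"); T=tool(o)@c["mount"]
pickle.dump((c["intrinsics"],T,c["img"]),open("w1.pkl","wb"))
print(o["eef_pos"],np.degrees(np.arctan2(tool(o)[1,0],tool(o)[0,0])))
cv2.imwrite("pics/w1.png",cv2.resize(c["img"][:,:,::-1],None,fx=1.5,fy=1.5,interpolation=cv2.INTER_CUBIC))
for t in ["gate_handle","safety_catch","safety_tab","safety_post","main_catch","main_tab","main_post"]:
    print(t,[(round(d["conf"],2),[round(float(v)) for v in d["box"]]) for d in search_frame("wrist",t)[:2]])
E
```

```text
[0.54362979 0.13821836 0.36992668] -25.70589038418971
gate_handle [(0.73, [288, 5, 306, 263])]
safety_catch [(0.57, [228, 107, 243, 194])]
safety_tab [(0.96, [227, 109, 246, 196]), (0.2, [30, 0, 311, 269])]
safety_post [(0.81, [30, 0, 311, 269])]
main_catch [(0.94, [245, 159, 307, 189])]
main_tab [(0.66, [232, 161, 305, 185]), (0.42, [229, 108, 243, 194])]
main_post [(0.91, [25, 0, 312, 272]), (0.17, [233, 161, 303, 184])]
```

View pics/w1.png

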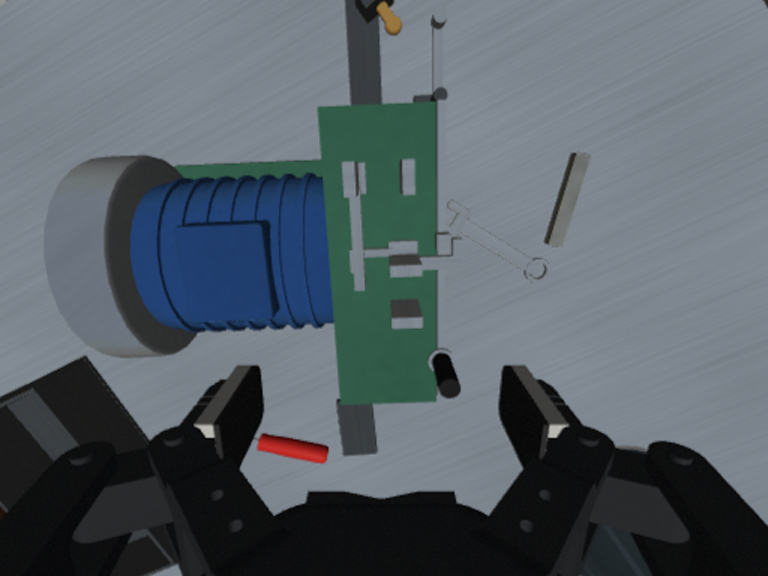

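arm_command:
  motion: "-0.12 0.15 0 0 0 0 0.8; -0.12 0.15 0 0 0 0 0.8; -0.12 0.15 0 0 0 0 0.8; 0 0 0 0 0 0 0.8"

```text
time_s: 4.52
eef_pos: [0.4366, 0.0857, 0.3634]
eef_rot: [0.001, 0.976, -0.219, 0.001]
wrist_force: [0.6, 0.6, 0.7]
opening: 0.799
```

```bash
python3 - <<'E'
from bench import *
from h import *
import pickle
o=get_obs(); c=camera("wrist"); T=tool(o)@c["mount"]
pickle.dump((c["intrinsics"],T,c["img"]),open("w2.pkl","wb"))
print(o["eef_pos"],o["dq"])
i1=pickle.load(open("w1.pkl","rb"))[2]
cv2.imwrite("pics/w1c.png",cv2.resize(i1[60:280,200:340,::-1],None,fx=2.7*1.0,fy=2.7,interpolation=cv2.INTER_CUBIC))
cv2.imwrite("pics/w2.png",c["img"][:,:,::-1])
E
```

```text
[0.43664881 0.08574918 0.36341951] [ 0.00802271  0.06393408 -0.06538352  0.02442485 -0.06162556  0.02690462]
```

View pics/w2.png

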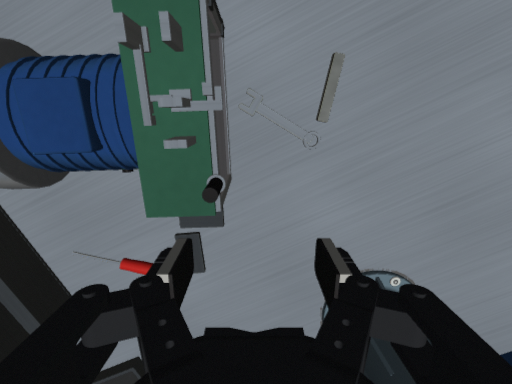

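View pics/w1c.png

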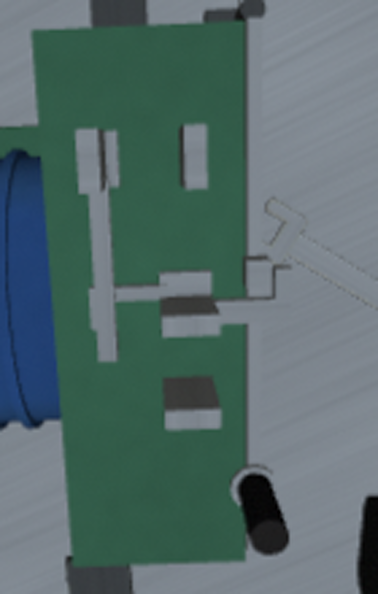

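```bash
python3 - <<'E'
import pickle,cv2
i1=pickle.load(open("w2.pkl","rb"))[2]
cv2.imwrite("pics/w2c.png",cv2.resize(i1[0:230,100:250,::-1],None,fx=2.6,fy=2.6,interpolation=cv2.INTER_CUBIC))
E
```

```text
(no output)
```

View pics/w2c.png

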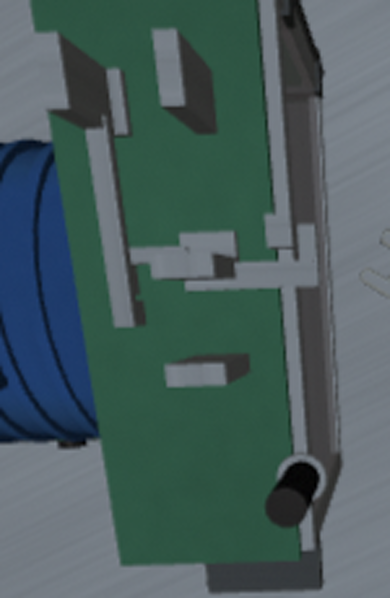

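```bash
cat > fit.py <<'E'
from h import *
import pickle
K1,T1,_=pickle.load(open("w1.pkl","rb"));K2,T2,_=pickle.load(open("w2.pkl","rb"))
A=lambda p:((p[0]+.5)/2.7-.5+200,(p[1]+.5)/2.7-.5+60)
B=lambda p:((p[0]+.5)/2.6-.5+100,(p[1]+.5)/2.6-.5)
m={"ptop":((269,538),(287,508)),"st":((89,161),(52,72)),"sp":((196,156),(168,68)),"mt":((190,324),(183,264)),"mp":((193,417),(196,375)),"fg":((246,560),(300,560)),"fm":((74,565),(121,564))}
P={}
for k,(a,b) in m.items():
    x,e=tri([ray(K1,T1,A(a)),ray(K2,T2,B(b))]); P[k]=x; print(k,x.round(4),np.round(e,4))
a1={"hm":(34,30),"hg":(245,22),"fg":(246,560),"fm":(74,565)}
a2={"fg":(300,560),"fm":(121,564)}
g={"hm":(.12,.042),"hg":(.12,-.042),"fg":(-.12,-.042),"fm":(-.12,.042)}
def W(p,x,y,z):
    c,s=np.cos(p[2]),np.sin(p[2]); return [p[0]+c*x-s*y,p[1]+s*x+c*y,z]
def f(p):
    r=[]
    for k,v in a1.items(): r+=list(proj(K1,T1,W(p,*g[k],p[3]))-A(v))
    for k,v in a2.items(): r+=list(proj(K2,T2,W(p,*g[k],p[3]))-B(v))
    return np.array(r)
s=least_squares(f,[.54,.137,-.406,.2]); p=s.x; print(p,np.round(s.fun,1))
c,sn=np.cos(p[2]),np.sin(p[2])
for k,x in P.items():
    d=x[:2]-p[:2]; print(k,np.round([c*d[0]+sn*d[1],-sn*d[0]+c*d[1],x[2]],4))
E
python3 fit.py
```

```text
ptop [0.4509 0.126  0.2464] [0.0002 0.0002]
st [0.6148 0.1257 0.2442] [0.0002 0.0002]
sp [0.5999 0.091  0.2437] [0.0003 0.0003]
mt [0.5454 0.1179 0.2428] [0.0001 0.0001]
mp [0.5101 0.1331 0.2417] [0.0004 0.0004]
fg [0.4168 0.1448 0.2003] [0.0004 0.0004]
fm [0.4504 0.221  0.2004] [0.0002 0.0002]
[ 0.54282913  0.13580884 -0.41075532  0.19827346] [-0.3  0.1  0.4 -0.1 -0.4 -0.  -0.5  0.1  0.4 -0.2  0.2  0.2]
ptop [-0.0804 -0.0457  0.2464]
st [0.07   0.0195 0.2442]
sp [ 0.0702 -0.0183  0.2437]
mt [ 0.0095 -0.0154  0.2428]
mp [-0.0289 -0.0156  0.2417]
fg [-0.1192 -0.042   0.2003]
fm [-0.1187  0.0412  0.2004]
```

```bash
cat > go.py <<'E'
import sys
from bench import *
from h import *
p=[0.54283,0.13581,-0.41076]
def go(gx,gy,z,hd):
    o=get_obs();T=tool(o);c,s=np.cos(p[2]),np.sin(p[2])
    P=np.array([p[0]+c*gx-s*gy,p[1]+s*gx+c*gy,z])
    a=p[2]+np.radians(hd)
    Rt=np.array([[np.cos(a),np.sin(a),0],[np.sin(a),-np.cos(a),0],[0,0,-1]])
    d=T[:3,:3].T@(P-T[:3,3])
    rv=R.from_matrix(T[:3,:3].T@Rt).as_rotvec()
    e=T[:3,3]-[p[0],p[1],0]
    print("t",round(o["time_s"],2),"now g",np.round([c*e[0]+s*e[1],-s*e[0]+c*e[1],e[2]],4),"q",np.round(o["q"],2),"F",np.round(o["wrist_force"],1),"op",round(o["opening"],3))
    print("units shift",np.round(d/.2,3),"turn",np.round(rv/np.radians(60),3))
if __name__=="__main__": go(*map(float,sys.argv[1:5]))
E
python3 go.py .07 -.0053 .30 0
```

```text
t 4.57 now g [-0.0754 -0.0869  0.364 ] q [-0.07 -0.2   1.72 -0.    1.62  1.94] F [0.6 0.1 1.1] op 0.8
units shift [ 0.712 -0.431  0.323] turn [-0.    -0.004 -0.031]
```

arm_command:
  motion: "0.142 -0.086 0.06 0 0 -0.03 0.8; 0.142 -0.086 0.06 0 0 0 0.8; 0.142 -0.086 0.06 0 0 0 0.8; 0.142 -0.086 0.06 0 0 0 0.8; 0.142 -0.086 0.06 0 0 0 0.8; 0 0 0 0 0 0 0.8; 0 0 0 0 0 0 0.8"

```text
time_s: 5.15
eef_pos: [0.6168, 0.1087, 0.3043]
eef_rot: [-0.001, 0.979, -0.203, 0.008]
wrist_force: [-0.6, -0.2, 1.2]
opening: 0.797
```

```bash
python3 go.py .07 -.0053 .213 0
```

```text
t 5.15 now g [0.0786 0.0047 0.3043] q [-0.01  0.23  1.4  -0.    1.5   1.97] F [-0.6 -0.2  1.2] op 0.797
units shift [-0.05   0.052  0.456] turn [-0.005 -0.014  0.001]
```

arm_command:
  motion: "-0.05 0.052 0 -0.005 -0.014 0 0.8; 0 0 0 0 0 0 0.8; 0 0 0.1 0 0 0 0.8; 0 0 0.1 0 0 0 0.8; 0 0 0 0 0 0 0.8; 0 0 0 0 0 0 0.8"

```text
time_s: 5.65
eef_pos: [0.6014, 0.1026, 0.2691]
eef_rot: [-0.0, 0.979, -0.203, 0.003]
wrist_force: [0.4, 0.0, 1.4]
opening: 0.799
```

```bash
python3 go.py .07 -.0053 .213 0
```

```text
t 5.65 now g [ 0.0669 -0.0071  0.2691] q [-0.03  0.22  1.48 -0.    1.43  1.95] F [0.4 0.  1.4] op 0.799
units shift [ 0.014 -0.008  0.281] turn [-0.002 -0.006  0.002]
```

arm_command:
  motion: "0.014 -0.008 0 0 -0.006 0.002 0.8; 0 0 0.07 0 0 0 0.8; 0 0 0.07 0 0 0 0.8; 0 0 0.07 0 0 0 0.8; 0 0 0.06 0 0 0 0.8; 0 0 0 0 0 0 0.8; 0 0 0 0 0 0 0.8"

```text
time_s: 6.23
eef_pos: [0.608, 0.103, 0.2208]
eef_rot: [-0.003, 0.979, -0.204, 0.007]
wrist_force: [-0.1, -0.3, 0.1]
opening: 0.8
```

```bash
python3 go.py .07 -.0053 .213 0; python3 - <<'E'
from bench import *
import cv2
cv2.imwrite("pics/s1.png",camera("wrist")["img"][:,:,::-1])
E
```

```text
t 6.23 now g [ 0.0728 -0.0041  0.2208] q [-0.03  0.27  1.52  0.    1.34  1.96] F [-0.1 -0.3  0.1] op 0.8
units shift [-0.015  0.006  0.039] turn [-0.008 -0.012 -0.001]
```

View pics/s1.png

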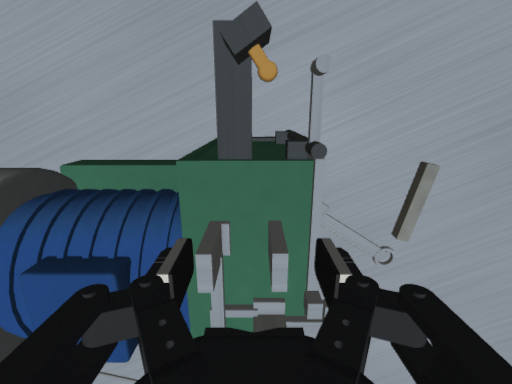

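arm_command:
  motion: "-0.015 0.006 0.039 -0.008 -0.012 0 0.8; 0 0 0 0 0 0 0.7; 0 0 0 0 0 0 0.6; 0 0 0 0 0 0 0.5; 0 0 0 0 0 0 0.5"

```text
time_s: 6.7
eef_pos: [0.6064, 0.1045, 0.2152]
eef_rot: [-0.001, 0.979, -0.204, 0.002]
wrist_force: [0.3, 0.2, -0.1]
opening: 0.502
```

```bash
python3 go.py .07 -.0053 .213 0
```

```text
t 6.7 now g [ 0.0707 -0.0033  0.2152] q [-0.02  0.28  1.52  0.    1.34  1.96] F [ 0.3  0.2 -0.1] op 0.502
units shift [-0.004  0.01   0.011] turn [-0.003 -0.003  0.   ]
```

arm_command:
  motion: "0 0.01 0.01 0 0 0 0.5; 0 0 0 0 0 0 0.44; 0 0 0 0 0 0 0.4; 0 0 0 0 0 0 0.36; 0 0 0 0 0 0 0.36; 0 0 0 0 0 0 0.36"

```text
time_s: 7.2
eef_pos: [0.6062, 0.1031, 0.2147]
eef_rot: [-0.002, 0.979, -0.204, 0.003]
wrist_force: [-1.0, 0.6, 1.2]
opening: 0.378
```

```bash
python3 go.py .07 -.0053 .213 0;python3 - <<'E'
from bench import *
import cv2
cv2.imwrite("pics/s2.png",camera("wrist")["img"][:,:,::-1])
E
```

```text
t 7.2 now g [ 0.0712 -0.0047  0.2147] q [-0.03  0.28  1.52  0.    1.33  1.95] F [-1.   0.6  1.2] op 0.378
units shift [-0.006  0.003  0.008] turn [-0.005 -0.004  0.   ]
```

View pics/s2.png

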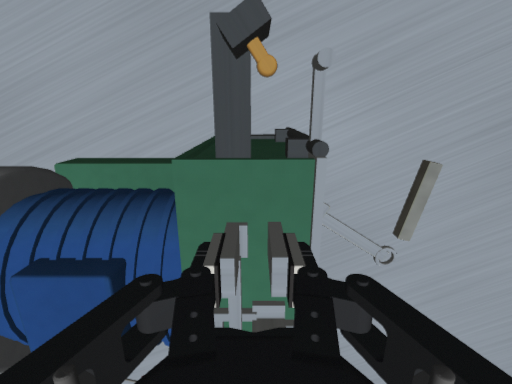

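arm_command:
  motion: "0 0 0 0 0 0 0.3; 0 0 0 0 0 0 0.3; 0 0 0 0 0 0 0.6; 0 0 0 0 0 0 0.75; 0 0 0 0 0 0 0.75; 0 0 -0.1 0 0 0 0.75; 0 0 -0.15 0 0 0 0.75; 0 0 -0.2 0 0 0 0.75; 0 0 0 0 0 0 0.75"

```text
time_s: 8.0
eef_pos: [0.6029, 0.1004, 0.3027]
eef_rot: [0.002, 0.979, -0.204, -0.003]
wrist_force: [0.7, -0.1, 2.0]
opening: 0.751
```

```bash
python3 go.py -.0159 -.0155 .30 90;python3 - <<'E'
from bench import *
import cv2
cv2.imwrite("pics/s3.png",camera("wrist")["img"][:,:,::-1])
E
```

```text
t 8.0 now g [ 0.0692 -0.0085  0.3027] q [-0.03  0.22  1.42 -0.    1.51  1.96] F [ 0.7 -0.1  2. ] op 0.751
units shift [-0.425  0.035  0.016] turn [ 0.     0.007 -1.501]
```

View pics/s3.png

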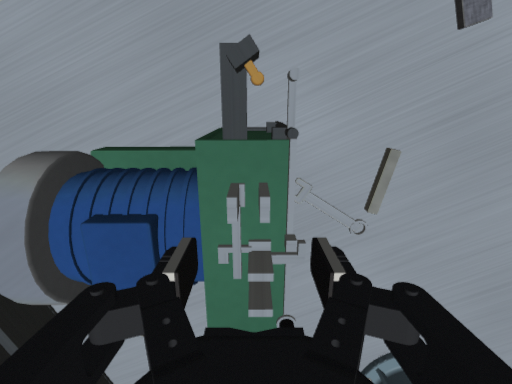

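arm_command:
  motion: "-0.14 0.01 0 0 0 -0.05 0.85; -0.14 0.01 0 0 0 0 0.85; -0.14 0.01 0 0 0 0 0.85; 0 0 0 0 0 -0.115 0.85; 0 0 0 0 0 -0.115 0.85; 0 0 0 0 0 -0.115 0.85; 0 0 0 0 0 -0.115 0.85; 0 0 0 0 0 -0.115 0.85; 0 0 0 0 0 -0.115 0.85; 0 0 0 0 0 -0.115 0.85"

```text
time_s: 8.88
eef_pos: [0.5133, 0.1235, 0.2899]
eef_rot: [0.001, 0.967, 0.253, -0.012]
wrist_force: [0.1, -0.0, 0.3]
opening: 0.846
```

arm_command:
  motion: "0 0 0 0 0 -0.115 0.85; 0 0 0 0 0 -0.115 0.85; 0 0 0 0 0 -0.115 0.85; 0 0 0 0 0 -0.115 0.85; 0 0 0 0 0 -0.115 0.85; 0 0 0 0 0 0 0.85; 0 0 0 0 0 0 0.85"

```text
time_s: 9.47
eef_pos: [0.51, 0.1214, 0.2827]
eef_rot: [-0.003, 0.842, 0.538, -0.018]
wrist_force: [-0.3, -0.2, 0.0]
opening: 0.847
```

```bash
python3 go.py -.0159 -.0155 .26 90
```

```text
t 9.47 now g [-0.0244 -0.0263  0.2827] q [ 0.02  0.05  1.64 -0.01  1.48  0.45] F [-0.3 -0.2  0. ] op 0.847
units shift [0.058 0.044 0.111] turn [-0.024  0.025 -0.022]
```

arm_command:
  motion: "0.058 0.044 0.06 -0.024 0.025 -0.022 0.85; 0 0 0.03 0 0 0 0.85; 0 0 0 0 0 0 0.85; 0 0 0 0 0 0 0.85"

```text
time_s: 9.8
eef_pos: [0.5215, 0.1274, 0.2623]
eef_rot: [-0.0, 0.84, 0.543, -0.001]
wrist_force: [0.2, 0.1, -0.4]
opening: 0.845
```

```bash
python3 go.py -.0159 -.0155 .213 90;python3 - <<'E'
from bench import *
import cv2
cv2.imwrite("pics/m1.png",camera("wrist")["img"][:,:,::-1])
E
```

```text
t 9.8 now g [-0.0162 -0.0162  0.2623] q [ 0.02  0.07  1.67 -0.    1.41  0.44] F [ 0.2  0.1 -0.4] op 0.845
units shift [0.004 0.002 0.246] turn [-0.002  0.002 -0.011]
```

View pics/m1.png

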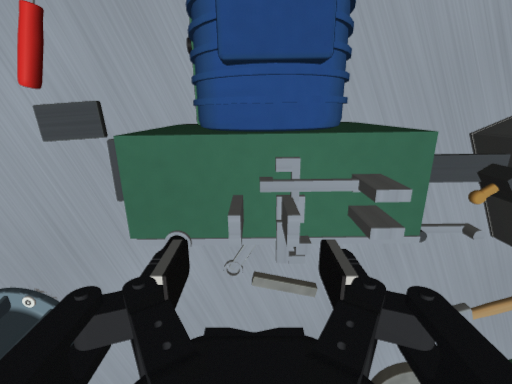

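arm_command:
  motion: "0.004 0.002 0.06 0 0 -0.011 0.85; 0 0 0.06 0 0 0 0.85; 0 0 0.06 0 0 0 0.85; 0 0 0.06 0 0 0 0.85; 0 0 0 0 0 0 0.85; 0 0 0 0 0 0 0.85"

```text
time_s: 10.35
eef_pos: [0.5214, 0.1274, 0.21]
eef_rot: [-0.0, 0.837, 0.547, -0.002]
wrist_force: [1.2, -1.0, 0.3]
opening: 0.846
```

```bash
python3 go.py -.0159 -.0155 .213 90;python3 - <<'E'
from bench import *
import cv2
cv2.imwrite("pics/m2.png",camera("wrist")["img"][:,:,::-1])
E
```

```text
t 10.35 now g [-0.0163 -0.0162  0.21  ] q [ 0.02  0.12  1.72 -0.    1.3   0.43] F [ 1.2 -1.   0.3] op 0.846
units shift [ 0.004  0.002 -0.015] turn [-0.002  0.003 -0.002]
```

View pics/m2.png

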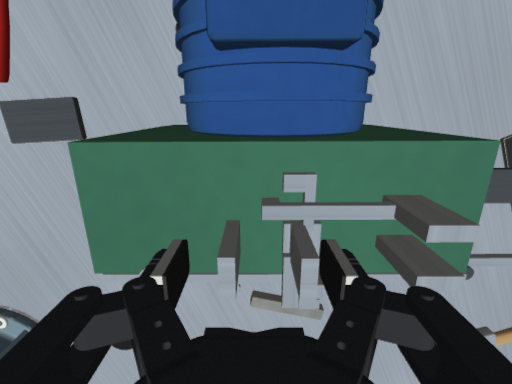

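arm_command:
  motion: "0.004 0.002 -0.025 0 0 0 0.8; 0 0 0 0 0 0 0.7; 0 0 0 0 0 0 0.6; 0 0 0 0 0 0 0.5; 0 0 0 0 0 0 0.45; 0 0 0 0 0 0 0.45"

```text
time_s: 10.9
eef_pos: [0.5243, 0.1274, 0.2187]
eef_rot: [0.002, 0.837, 0.547, 0.0]
wrist_force: [1.9, -0.5, -2.4]
opening: 0.451
```

```bash
python3 go.py -.0159 -.0155 .214 90
```

```text
t 10.9 now g [-0.0136 -0.0151  0.2187] q [ 0.02  0.11  1.71 -0.    1.32  0.43] F [ 1.9 -0.5 -2.4] op 0.451
units shift [-0.002 -0.012  0.023] turn [ 0.003  0.002 -0.003]
```

arm_command:
  motion: "0 -0.012 0.02 0 0 0 0.45; 0 0 0 0 0 0 0.4; 0 0 0 0 0 0 0.36; 0 0 0 0 0 0 0.33; 0 0 0 0 0 0 0.3; 0 0 0 0 0 0 0.3"

```text
time_s: 11.4
eef_pos: [0.522, 0.1288, 0.2155]
eef_rot: [0.003, 0.837, 0.548, 0.001]
wrist_force: [-1.4, -0.8, 0.7]
opening: 0.369
```

```bash
python3 go.py -.0159 -.0155 .213 90;python3 - <<'E'
from bench import *
import cv2
cv2.imwrite("pics/m3.png",camera("wrist")["img"][:,:,::-1])
E
```

```text
t 11.4 now g [-0.0163 -0.0148  0.2155] q [ 0.02  0.11  1.72 -0.    1.31  0.44] F [-1.4 -0.8  0.7] op 0.369
units shift [-0.004  0.002  0.013] turn [ 0.005  0.002 -0.001]
```

View pics/m3.png

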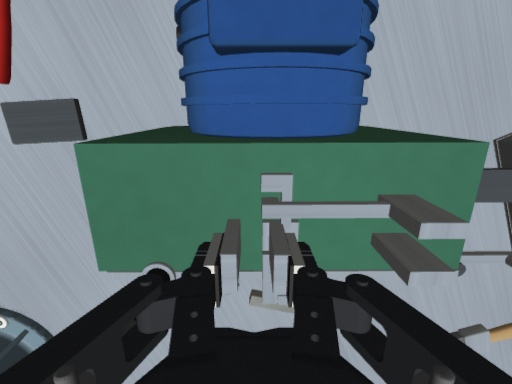

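arm_command:
  motion: "0 0 0 0 0 0 0.3; 0 0 0 0 0 0 0.6; 0 0 0 0 0 0 0.7; 0 0 0 0 0 0 0.7; 0 0 -0.1 0 0 0 0.7; 0 0 -0.15 0 0 0 0.7; 0 0 -0.15 0 0 0 0.7; 0 0 0 0 0 0 0.7"

```text
time_s: 12.12
eef_pos: [0.5179, 0.1299, 0.2939]
eef_rot: [-0.002, 0.837, 0.547, -0.004]
wrist_force: [0.5, -0.4, 0.8]
opening: 0.7
```

```bash
python3 go.py -.080 -.0455 .27 90;python3 - <<'E'
from bench import *
import cv2
cv2.imwrite("pics/m4.png",camera("wrist")["img"][:,:,::-1])
E
```

```text
t 12.12 now g [-0.0205 -0.0153  0.2939] q [ 0.02  0.05  1.63 -0.    1.48  0.44] F [ 0.5 -0.4  0.8] op 0.7
units shift [-0.151 -0.296  0.123] turn [-0.008  0.005 -0.002]
```

View pics/m4.png

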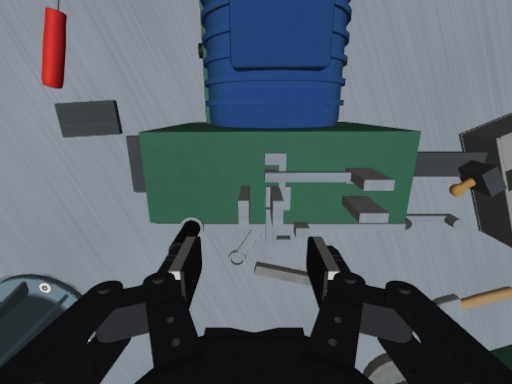

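arm_command:
  motion: "-0.075 -0.148 0 0 0 0 0.7; -0.075 -0.148 0.03 0 0 0 0.7; 0 0 0.03 0 0 0 0.7; 0 0 0 0 0 0 0.7; 0 0 0 0 0 0 0.7"

```text
time_s: 12.58
eef_pos: [0.4459, 0.1264, 0.2731]
eef_rot: [-0.007, 0.837, 0.547, -0.01]
wrist_force: [0.3, 0.4, 0.5]
opening: 0.701
```

```bash
python3 go.py -.080 -.0455 .212 90;python3 - <<'E'
from bench import *
import cv2
cv2.imwrite("pics/g1.png",camera("wrist")["img"][:,:,::-1])
E
```

```text
t 12.58 now g [-0.0851 -0.0474  0.2731] q [ 0.02 -0.09  1.81  0.    1.45  0.43] F [0.3 0.4 0.5] op 0.701
units shift [0.012 0.032 0.305] turn [-0.021  0.009 -0.003]
```

View pics/g1.png

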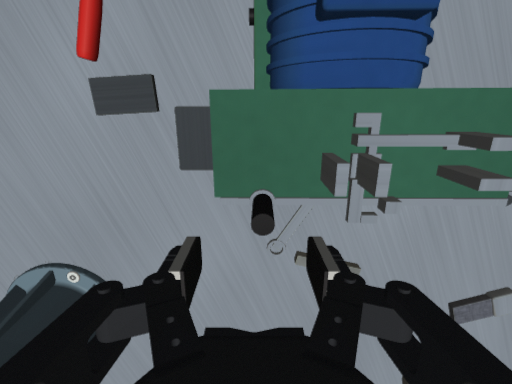

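Post stands midway between the pads (263,215). Descending.

arm_command:
  motion: "0.012 0.028 0.02 -0.021 0.009 0 0.7; 0 0 0.06 0 0 0 0.7; 0 0 0.07 0 0 0 0.7; 0 0 0.07 0 0 0 0.7; 0 0 0.06 0 0 0 0.7; 0 0 0 0 0 0 0.7; 0 0 0 0 0 0 0.7"

```text
time_s: 13.22
eef_pos: [0.4566, 0.1261, 0.2126]
eef_rot: [-0.001, 0.838, 0.546, -0.001]
wrist_force: [-0.2, 0.3, 0.3]
opening: 0.701
```

```bash
python3 go.py -.080 -.0455 .210 90;python3 - <<'E'
from bench import *
import cv2
cv2.imwrite("pics/g2.png",camera("wrist")["img"][:,:,::-1])
E
```

```text
t 13.22 now g [-0.0752 -0.0433  0.2126] q [ 0.02 -0.03  1.87  0.    1.3   0.43] F [-0.2  0.3  0.3] op 0.701
units shift [-0.011 -0.024  0.013] turn [-0.002  0.    -0.004]
```

View pics/g2.png

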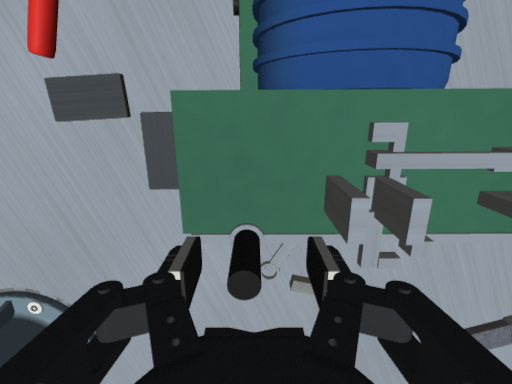

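arm_command:
  motion: "-0.011 -0.024 0.005 0 0 0 0.6; 0 0 0 0 0 0 0.45; 0 0 0 0 0 0 0.3; 0 0 0 0 0 0 0.2; 0 0 0 0 0 0 0.1; 0 0 0 0 0 0 0; 0 0 0 0 0 0 0"

```text
time_s: 13.85
eef_pos: [0.4516, 0.1262, 0.2136]
eef_rot: [-0.0, 0.838, 0.546, 0.001]
wrist_force: [0.1, 0.3, -1.5]
opening: 0.171
```

```bash
python3 go.py -.080 -.0455 .210 90;python3 - <<'E'
from bench import *
import cv2
cv2.imwrite("pics/g3.png",camera("wrist")["img"][:,:,::-1])
E
```

```text
t 13.85 now g [-0.0798 -0.0452  0.2136] q [ 0.02 -0.05  1.88  0.    1.3   0.43] F [ 0.1  0.3 -1.5] op 0.171
units shift [-0.002 -0.001  0.018] turn [ 0.    -0.001 -0.004]
```

View pics/g3.png

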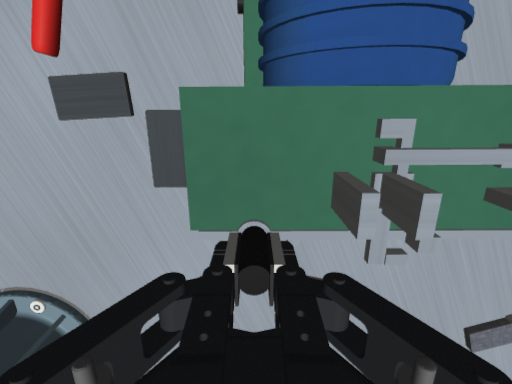

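arm_command:
  motion: "-0.05 0.001 0 0 0 -0.05 0; -0.08 0.003 0 0 0 -0.075 0; -0.08 0.003 0 0 0 -0.075 0; -0.08 0.003 0 0 0 -0.075 0"

```text
time_s: 14.23
eef_pos: [0.4366, 0.0712, 0.2136]
eef_rot: [0.0, 0.746, 0.666, 0.002]
wrist_force: [3.5, -0.6, -3.9]
opening: 0.168
```

```bash
cat > arc.py <<'E'
import sys
from go import *
def arc(deg,dh):
    o=get_obs();T=tool(o);c,s=np.cos(p[2]),np.sin(p[2]);e=T[:3,3]-[p[0],p[1],0]
    gx,gy=c*e[0]+s*e[1]-.125,-s*e[0]+c*e[1]+.042
    print("gate deg",round(np.degrees(np.arctan2(-gy,-gx))-0.9,2),"r",round(np.hypot(gx,gy),4),"head",round(np.degrees(np.arctan2(T[1,0],T[0,0])-p[2]),1))
    a=np.radians(180.9+deg)
    go(.125+.2048*np.cos(a),-.042+.2048*np.sin(a),.2125,90+dh)
arc(float(sys.argv[1]),float(sys.argv[2]))
E
python3 arc.py 30 30
```

```text
gate deg 15.99 r 0.2054 head 107.0
t 14.23 now g [-0.0715 -0.1017  0.2136] q [-0.11 -0.11  1.95  0.    1.31  0.  ] F [ 3.5 -0.6 -3.9] op 0.168
units shift [-0.248  0.033  0.005] turn [ 0.002 -0.002 -0.217]
```

arm_command:
  motion: "-0.08 0.005 0 0 0 -0.07 0; -0.08 0.005 0 0 0 -0.075 0; -0.08 0.004 0 0 0 -0.075 0; -0.08 0.004 0 0 0 -0.075 0; -0.08 0.004 0 0 0 -0.075 0"

```text
time_s: 14.65
eef_pos: [0.4426, -0.0103, 0.2136]
eef_rot: [-0.001, 0.597, 0.802, 0.002]
wrist_force: [2.0, 0.7, -3.2]
opening: 0.17
```

```bash
python3 arc.py 60 60;python3 - <<'E'
from bench import *
import cv2
cv2.imwrite("pics/o1.png",camera("wrist")["img"][:,:,::-1])
E
```

```text
gate deg 38.88 r 0.2063 head 130.2
t 14.65 now g [-0.0335 -0.174   0.2136] q [-0.3  -0.11  1.94  0.01  1.31 -0.59] F [ 2.   0.7 -3.2] op 0.17
units shift [-0.37   0.073  0.004] turn [ 0.003 -0.004 -0.329]
```

View pics/o1.png

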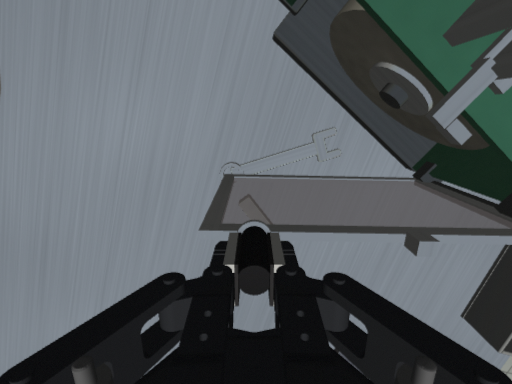

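The gate follows the grip: its top rail runs from the post (255,230) to the hinge (510,235). It's now about 39° open and near the end of the detent.

arm_command:
  motion: "-0.08 0.007 0 0 0 -0.075 0; -0.08 0.007 0 0 0 -0.075 0; -0.08 0.006 0 0 0 -0.075 0; -0.08 0.005 0 0 0 -0.075 0; -0.08 0.005 0 0 0 -0.075 0"

```text
time_s: 15.12
eef_pos: [0.482, -0.0855, 0.2136]
eef_rot: [-0.002, 0.422, 0.907, -0.0]
wrist_force: [0.9, 1.4, -0.5]
opening: 0.171
```

```bash
python3 arc.py 91 90
```

```text
gate deg 62.58 r 0.2069 head 153.6
t 15.12 now g [ 0.0326 -0.2272  0.2136] q [-0.42  0.01  1.83 -0.    1.31 -1.12] F [ 0.9  1.4 -0.5] op 0.171
units shift [-0.488  0.133  0.004] turn [-0.002 -0.003 -0.439]
```

arm_command:
  motion: "-0.08 0.006 0 0 0 -0.075 0; -0.08 0.006 0 0 0 -0.075 0; -0.08 0.005 0 0 0 -0.075 0; -0.08 0.005 0 0 0 -0.075 0; -0.08 0.005 0 0 0 -0.075 0; -0.06 0.003 0 0 0 -0.05 0; 0 0 0 0 0 0 0; 0 0 0 0 0 0 0"

```text
time_s: 15.78
eef_pos: [0.5607, -0.1438, 0.2136]
eef_rot: [-0.003, 0.204, 0.979, -0.0]
wrist_force: [-2.7, 1.1, 1.8]
opening: 0.167
```

```bash
python3 arc.py 91 90;python3 - <<'E'
from bench import *
import cv2
cv2.imwrite("pics/o2.png",camera("wrist")["img"][:,:,::-1])
cv2.imwrite("pics/o2s.png",camera("scene")["img"][130:330,150:400,::-1].repeat(3,0).repeat(3,1))
cv2.imwrite("pics/o2t.png",camera("top")["img"][100:280,100:330,::-1].repeat(3,0).repeat(3,1))
E
```

```text
gate deg 89.94 r 0.2073 head 180.0
t 15.78 now g [ 0.128  -0.2493  0.2136] q [-0.45  0.21  1.61 -0.    1.33 -1.61] F [-2.7  1.1  1.8] op 0.167
units shift [-0.019  0.013  0.005] turn [-0.002 -0.005  0.   ]
```

View pics/o2.png

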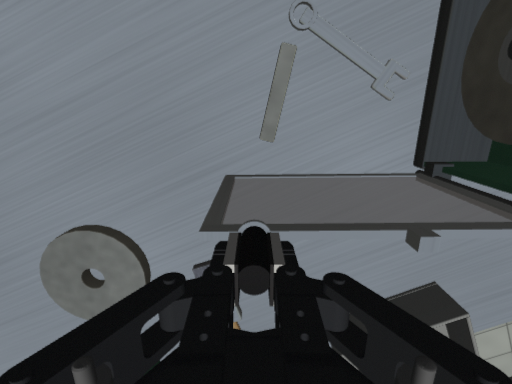

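View pics/o2s.png

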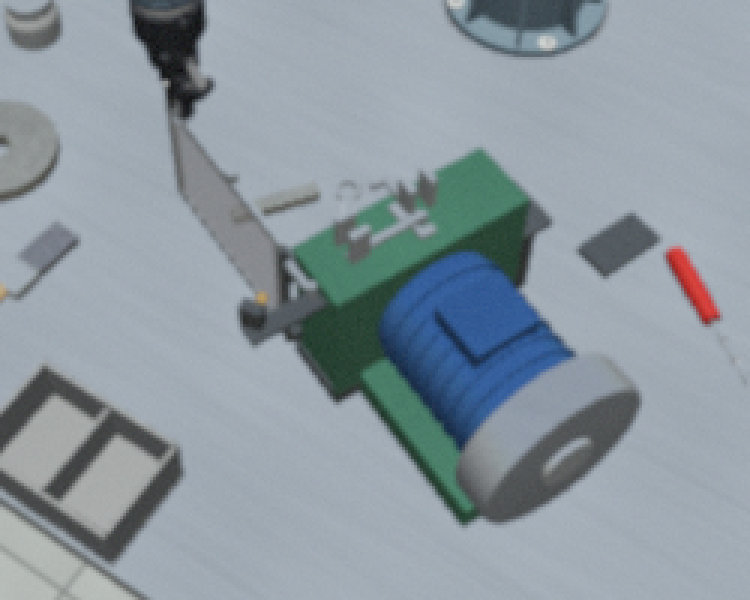

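View pics/o2t.png

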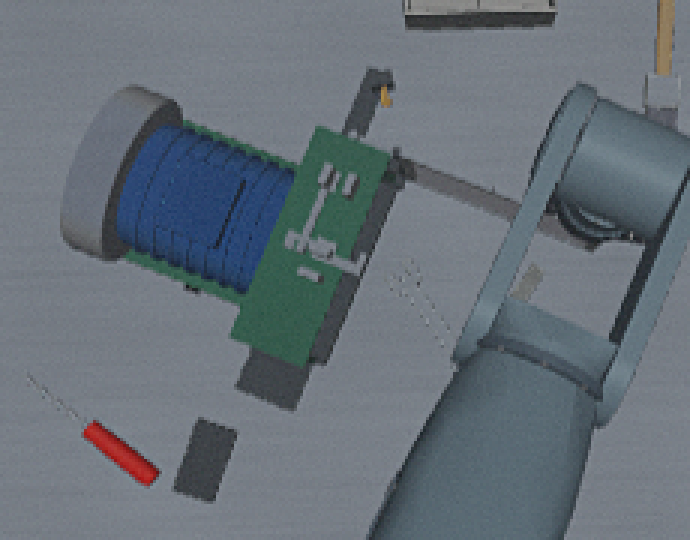

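The gate stands square to the guard and both catches are shut. I'll nudge it about 1.5° further for margin and check that it holds steady.

arm_command:
  motion: "-0.03 0.002 0 0 0 -0.025 0; 0 0 0 0 0 0 0; 0 0 0 0 0 0 0; 0 0 0 0 0 0 0"

```text
time_s: 16.27
eef_pos: [0.5644, -0.1454, 0.2136]
eef_rot: [-0.003, 0.191, 0.982, -0.001]
wrist_force: [-1.8, -0.8, -0.2]
opening: 0.17
```

```bash
python3 arc.py 91 90;python3 - <<'E'
from bench import *
import cv2
cv2.imwrite("pics/o3.png",camera("wrist")["img"][:,:,::-1])
for i in range(4): camera("top")
E
python3 arc.py 91 90
```

```text
gate deg 91.06 r 0.2073 head 181.5
t 16.27 now g [ 0.1321 -0.2492  0.2136] q [-0.45  0.22  1.6  -0.    1.33 -1.64] F [-1.8 -0.8 -0.2] op 0.17
units shift [0.001 0.012 0.006] turn [-0.003 -0.005  0.026]
gate deg 91.07 r 0.2073 head 181.6
t 16.52 now g [ 0.1321 -0.2492  0.2136] q [-0.45  0.22  1.6  -0.    1.33 -1.64] F [-1.4 -0.1 -0.6] op 0.167
units shift [0.001 0.012 0.006] turn [-0.003 -0.005  0.026]
```

View pics/o3.png

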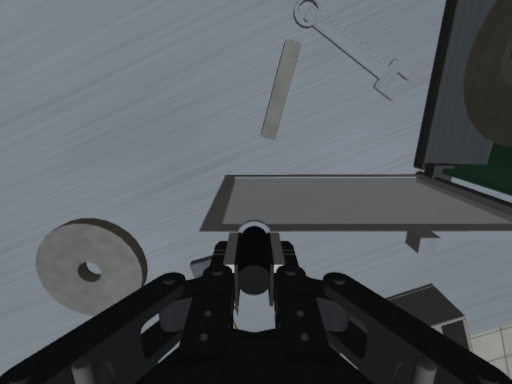

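The last picture shows the post still pinched at (255,250). The gate rail runs square to the guard, and the pose is steady at 91°. Handing in.

```bash
python3 arc.py 91 90; python3 -c "
from bench import *
print(hand_in())"
```

```text
gate deg 91.07 r 0.2073 head 181.6
t 16.52 now g [ 0.1321 -0.2492  0.2136] q [-0.45  0.22  1.6  -0.    1.33 -1.64] F [-1.4 -0.1 -0.6] op 0.167
units shift [0.001 0.012 0.006] turn [-0.003 -0.005  0.026]
the job is handed in; nothing more can be done
None
```

The gate is open and still held by its post, and I handed the job in at 16.5 s. I squeezed the safety catch first, then the main catch. Then I pinched the post and swung the gate past its detent.

- **Catches:** each squeeze stopped at about 32 mm between the pads (34 mm expected). The wrist pictures showed both pairs closed up, and the gate swung free.
- **Gate angle:** about 91°, worked out from the tool position. It did not move over the last 0.25 s before I handed in.
- **Grip and forces:** the gripper was still closed on the post, with an opening of about 14 mm against the 16 mm post. Every wrist force reading I took was under 6 N.
- **Loose things:** in the last pictures the wrench, dressing stick, spare wheel, screwdriver, brush and blank appeared undisturbed. I didn't check the tin closely or measure any of their positions.

**Small disagreements:**
- The first deck fit from the scene and top cameras was up to 2 px off, so I used a two-view wrist-camera fit instead, which was within about 0.5 px.
- The swing radius measured 207 mm against the stated 205 mm, so the hinge estimate is about 2 mm off. That puts the gate angle out by no more than about a degree.
- The finger ends gripped the post about 14 mm above its foot, rather than 10 mm.

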